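# Press the last peg into a wire jig and hold the jig up level

### The arm

A 6-joint arm with a two-finger parallel gripper is mounted at the origin on a cart in front of the work surface, level with it; the furniture and walls round the work are solid. World frame = base frame: x ahead of the robot, y to its left, z up, the work surface at z = 0. Lengths are in m, angles in rad, forces in N, time in s.
With the tool pointing down it reaches from about 0.425 to 1.125 m from the base axis. Payload 14.9 kg.
Tool frame: the origin (TCP) lies on the centre line of the jaws, within the pads' length; the fingertips stand 8 mm ahead of it and the grasp point (between the pads) lies 11 mm behind it; y points along the fingers, x is the direction in which the jaws open and shut, and the axes are right-handed (so a half turn about y gives the same grasp; the last joint's range is limited). The gripper opens to 91 mm and grips with 3 to 60 N. Pads are 32 mm wide; open, the fingers measure 118 mm over their backs; the gripper's body (76 mm by 178 mm) begins 60 mm behind the grasp point.
Start: joints at [-1.224, 0.379, 1.734, -0, 1.028, -0.033], TCP at [0.26, -0.65, 0.222] pointing down, gripper open.
Joint ranges: [-2.77, 2.77], [-0.74, 2.19], [0, 2.66], [-1.06, 4.2], [0.31, 2.87], [-3.08, 3.08]. Speed limits (rad/s): [1.89, 1.89, 2.39, 3.14, 3.14, 3.14].

### API

Orientations are given as a unit quaternion [x, y, z, w].
In Python, from bench import r gives the robot as it stands.
- The arm moves only by the tool apply_moves, never from a script. Its argument "increments" is a list of rows, each a list of 4 numbers: the shift along the tool's x, y, z in m, then the turn about the tool's y in degrees. A call has 1 to 5 rows; each row is the pose to reach, as a shift and turn from the pose commanded when the call began, along the tool's axes at that moment; what a row does not reach only later rows make up. A row lasts 1/8 s, in which the tool goes at most 62.5 mm and 10.7 degrees, less where a joint would pass 70% of its speed; a pose out of reach is approached as far as the arm can. A call with a gripper value outside its range is refused whole. "fingers" is the opening, from 0 (shut) to 1 (fully open), set as the call begins (left out, the last holds). The fingers move at their own pace and stop on an object; the grip force is fixed at half the most. Time passes only in rows, so rows that repeat a pose let the fingers close. It gives the time, the measured TCP pose, the force and the opening at its end, in the units of the state.
- r.sense(): the state, without advancing time (a new reading comes with each control period).
- r.get_image(name): name is "scene" or "side" or "wrist"; returns a dict with "color" (384x512x3 uint8, red, green, blue), "fx", "fy", "cx", "cy" (pixels), "R" (3x3) and "t" (3): a world point X has camera coordinates R X + t. Camera axes: x right, y down, z forward; pixel columns grow to the right and rows downward; lengths in m; the calibration is good to about 2 mm. A picture is of the moment at which its call begins. There is no depth.
- r.hand_in(): hands the job in, once; it reports no verdict.
The state is a dict: "clock": time; "q": joint angles; "joint_velocities": joint speeds; "joint_torque": joint torques, N m; "position": TCP position; "ee_rot": TCP orientation; "contact_force": force on the tool from outside, world axes, zero at the start; "ft_torque": the same for the moment, N m; "gripper_width": finger opening in m.
Only numpy, scipy, OpenCV 4.12 (cv2) and the standard library are available. Lean on these libraries where they do the work, as an engineer would, in place of code of your own. Each camera call takes 0.05 s, during which the arm holds its last target.

### The job

The last peg of the wire-bending jig still stands proud under the bench press: push the press's lever down to its stop so that the peg goes fully home, and let the lever spring all the way back. Then take the jig plate out of the press, keeping it level so that its two loose pegs stay in their holes, and finish while still holding it in the gripper, level and steady in the air, clear of the press and at least 12 cm above the bench, without putting it down or disturbing the tools lying about.

Things in the scene. Friction and masses are not known exactly. Their poses are not given: they have to be found in the camera images.
- press: Fixed grey bench press. Origin on the bench top below the ram axis, z up; -y points to its column (y -93..-51 mm); the jig sticks out and is drawn out along -x. Foot x -55..55, y -112..52, 16 mm high; head x -28..24, y -93..25, z 120..195 mm; ram top z 215.
- ram_face (a point): Centre of the ram's round lower face, 17 mm across, over the press-fit peg. At rest 91.5 mm above the bench, 76 mm with the lever on its stop. With the peg home and the ram at rest, 15 mm are free above the peg: lift the jig by up to 10 mm, draw it out 60 mm or more, only then raise it.
- nest (a point): Fixed point on top of the press's work rail, below the ram axis, 50 mm above the bench. The rail is 30 mm wide (press y) and runs from x = -135 to 15 mm; the jig lies on it. A stop 18 mm behind this point and two ears beside it (x = -7..19 mm, tops 8 mm above the rail) locate the jig's rear end with 2 mm play. Elsewhere the jig's long edges are free, with 35 mm or more of room beside them.
- press_lever (a joint): Angle of the press's lever, rad: 0 = at rest (knob up, lever 40 degrees above level), grows as the knob is pushed down, 0.97 = on its stop (16 degrees below level). A spring brings it back to 0 when it is let go. The ram goes down 16 mm per rad. Pushing the knob takes about 6 N at first and about 10 N while the peg goes in.
- lever_knob (a point): Centre of the black ball knob, 30 mm across, on the lever's end; rides with it. Moves on an arc of radius 130 mm about lever_pivot in the press's y-z plane, from 249 down to 130 mm above the bench, on the +y side (away from the column). Can be pushed down from above with closed fingers.
- lever_pivot (a point): Fixed point on the lever's axis (the press's x direction), in the knob's plane, 40 mm behind the ram axis, 16 mm to the column side, 165 mm above the bench. At lever angle a (rad) the knob's centre is, in the press's axes, y = 130 mm * cos(0.698 - a), z = 130 mm * sin(0.698 - a) from here.
- jig: Wire-bending jig: loose aluminium plate 200 (x) x 50 (y) x 12 mm, 0.2 to 0.45 kg, origin in the middle of its underside (below its centre of mass), z up. Lies on the press's rail, axes as the press's, origin 85 mm from the ram axis towards -x, 50 mm above the bench. Steel pegs stand 14 mm high, fixed ones at x, y = (45, 12), (45, -12), (-82, 0) mm. Grip it at its middle, across the 50 mm.
- jig_peg (a joint): How far the press-fit peg at the jig's rear end, x, y = (85, 0) mm, is pressed in, m: starts at 0 to 0.003 (7 to 10 mm proud), 0.010 = collar down on the plate. It stays where it is pushed; about 35 N from the ram moves it. With the lever on its stop it is home (0.009 or more).
- loose_peg_a: Loose steel peg, 22 mm long, collar 14 mm across, standing by its 8 mm long, 7.5 mm thick shank (slip fit) in the jig's hole at x, y = (-45, 12) mm. Origin at the foot of the shank, 4 mm above the jig's underside. Falls out if the jig is tipped far.
- loose_peg_b: The same peg, in the jig's hole at x, y = (-45, -12) mm.
- round_tin_2: Bystander, to be left alone: round aluminium screw-lid tin, 42 mm across and 22 mm high, beside the press's work rail on the lever's side. Origin under its middle.
- cutters_sky: Bystander, to be left alone: flush cutters with light blue grips, 128x68x14 mm, lying on the cutting mat. Origin under its middle.
- tweezers: Bystander, to be left alone: steel tweezers, 133 mm long, 10 mm high, lying at the right front. Origin under its middle.

How it is judged:
On the way, in this order (a step that is already met when the one before it is completed fails the run):
1. the lever is pushed to its stop (0.92 rad or more) and the peg is home (value of joint press_lever above 0.92 rad and value of joint jig_peg above 0.0085 m), for 0.05 s.
2. the lever has sprung back (under 0.1 rad) with the jig still in the press and the peg home (value of joint press_lever below 0.1 rad and value of joint jig_peg above 0.0085 m and height (world z) of jig below 0.07 m), for 0.1 s.
3. the jig is held in the air, level, clear of the press, its underside more than 0.11 m above the bench (height (world z) of jig above 0.11 m and angle between jig's own z axis and vertical below 0.12 rad and contact force between jig and press below 0.1 N and contact force between jig and round_tin_2 below 0.1 N and contact force between jig and cutters_sky below 0.1 N and contact force between jig and tweezers below 0.1 N and contact force between the fingers and jig above 2 N), for 0.3 s.
At the end, for the whole second after the job is handed in: Peg in by 8.5 mm or more; lever within 0.1 rad of rest; fingers hold the jig (over 2 N), underside over 0.11 m above the bench, within 0.12 rad of level, under 20 mm/s and 0.1 rad/s, touching no press or tool; both loose pegs in their holes (3 mm sideways, 4 mm in height) (all of step 3 and value of joint jig_peg above 0.0085 m and value of joint press_lever below 0.1 rad and linear speed of jig below 0.02 m/s and angular speed of jig below 0.1 rad/s and z of loose_peg_a in the frame of jig between 0 and 0.008 m and x of loose_peg_a in the frame of jig between -0.048 and -0.042 m and y of loose_peg_a in the frame of jig between 0.009 and 0.015 m and z of loose_peg_b in the frame of jig between 0 and 0.008 m and x of loose_peg_b in the frame of jig between -0.048 and -0.042 m and y of loose_peg_b in the frame of jig between -0.015 and -0.009 m); the arm keeps its last pose, push and grip.
It fails at once if the jig is tipped more than 0.4 rad (angle between jig's own z axis and vertical above 0.4 rad).
It fails at once if another tool is pushed more than 30 mm from its place (distance of any of round_tin_2, cutters_sky, tweezers from where it was at the start of the episode above 0.03 m).
It also fails if it takes over 58 s, if anything falls off the work surface, if the arm or the gripper's body presses on something with over 40 N, if the wrist force passes 120 N, or if a joint passes its speed limit or range.

## Working session

There is one attempt and no reset: what is moved stays moved. The work goes in short steps, Python scripts to look and compute and a tool call to move; the robot and the scene stay as the last step left them, time stands still between calls to the robot, and variables do not carry over. Pictures are saved under pics/ and viewed, and the job is handed in when it is done.

Besides the shell and the picture viewer there is one more tool, called after ">>>" in YAML: its name, and indented under it one key for each argument. apply_moves: Moves the arm, as the interface text tells. Its arguments: {"type":"object","properties":{"increments":{"type":"array"},"fingers":{"type":"number"}},"required":["increments"]}

```bash
mkdir -p pics; ls; python3 - <<'E'
from bench import r
import cv2,numpy as np
s=r.sense()
for k in s: print(k,np.round(s[k],4))
for n in ["scene","side","wrist"]:
    i=r.get_image(n); cv2.imwrite(f"pics/{n}0.png",i["color"][:,:,::-1])
    print(n,i["fx"],i["fy"],i["cx"],i["cy"],np.round(i["R"],4).tolist(),np.round(i["t"],4).tolist())
E
```

```text
pics
clock 0.0
q [-1.2243  0.3794  1.7348 -0.      1.0285 -0.0333]
joint_velocities [ 0.0009 -0.0005  0.0011 -0.0007  0.0005  0.0012]
joint_torque [ 4.20000e-03 -7.63712e+01 -4.34365e+01  6.53000e-02  4.22000e-02
 -1.00000e-04]
position [ 0.2594 -0.6498  0.2213]
ee_rot [-0.5852  0.3969 -0.3963  0.5856]
contact_force [-0.9591 -0.5991 -0.5544]
ft_torque [ 0.0071  0.0327 -0.0399]
gripper_width 0.0912
scene 393.1588810770495 393.1588810770495 256.5686244241021 194.1409435891063 [[-0.8815, -0.4718, -0.0166], [-0.2955, 0.5788, -0.76], [0.3682, -0.6651, -0.6497]] [0.4275, 0.2794, 0.761]
side 490.5738421931227 490.5738421931227 252.4781046576195 189.54675583299843 [[-0.9999, 0.012, 0.0084], [-0.0018, 0.4676, -0.884], [-0.0145, -0.8839, -0.4675]] [0.5056, 0.1576, 1.1118]
wrist 318.7762815873887 318.7762815873887 255.23156304506256 194.38068872474508 [[0.3712, -0.9285, -0.0006], [-0.8992, -0.3597, 0.249], [-0.2315, -0.0919, -0.9685]] [-0.7003, -0.0285, 0.3898]
```

View pics/scene0.png

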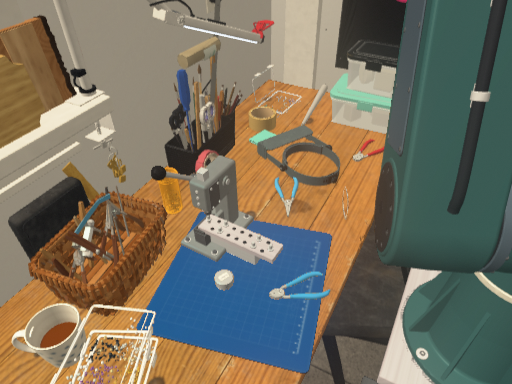

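View pics/side0.png

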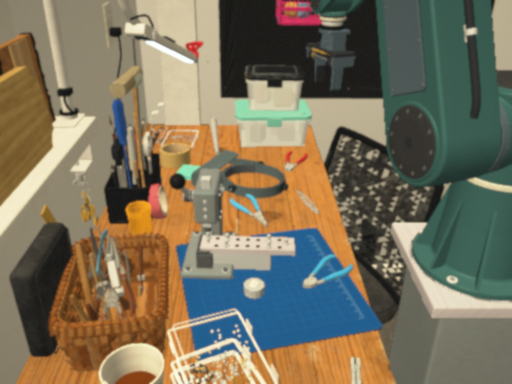

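View pics/wrist0.png

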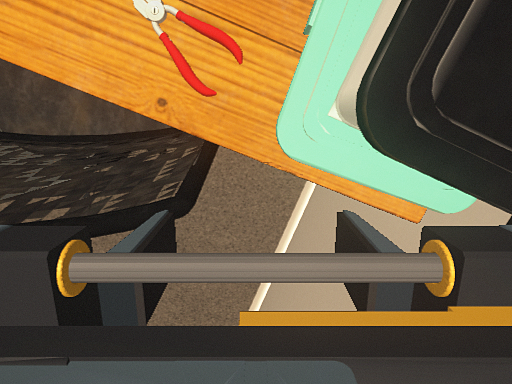

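```bash
python3 - <<'E'
import cv2
a=cv2.imread("pics/scene0.png")[140:320,140:340]; cv2.imwrite("pics/s0z.png",cv2.resize(a,None,fx=3.3,fy=3.3,interpolation=cv2.INTER_CUBIC)[:600])
a=cv2.imread("pics/side0.png")[145:310,150:350]; cv2.imwrite("pics/d0z.png",cv2.resize(a,None,fx=3.5,fy=3.5,interpolation=cv2.INTER_CUBIC)[:600])
E
```

```text
(no output)
```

View pics/s0z.png

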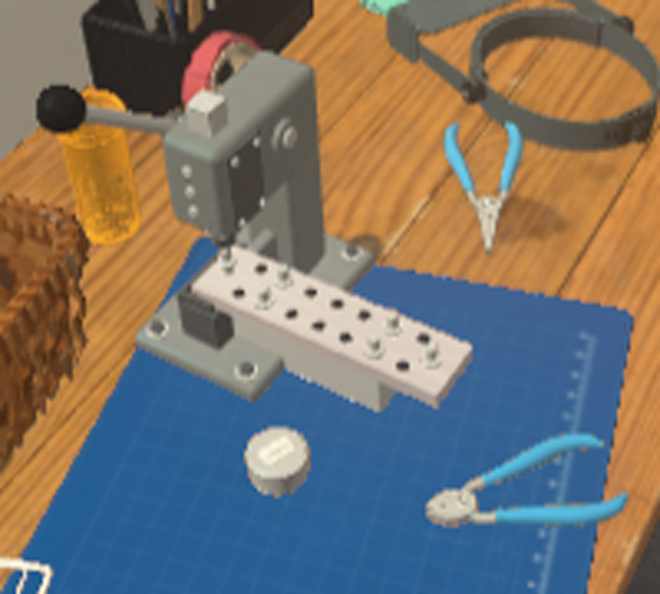

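View pics/d0z.png

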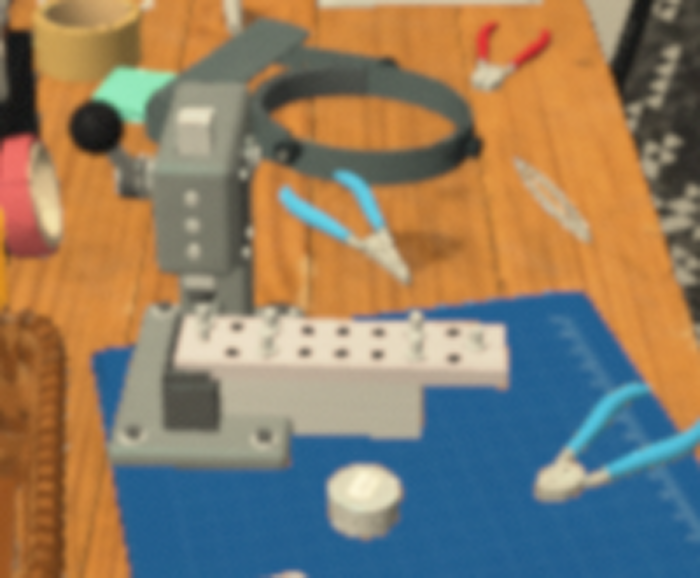

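```bash
cat > h.py <<'E'
import numpy as np, cv2
from bench import r
from scipy.spatial.transform import Rotation as Ro
def proj(i,X):
    c=np.asarray(i["R"])@X+np.asarray(i["t"]); return np.array([i["fx"]*c[0]/c[2]+i["cx"],i["fy"]*c[1]/c[2]+i["cy"]])
def ray(i,p,z):
    R=np.asarray(i["R"]);C=-R.T@np.asarray(i["t"]); d=R.T@np.array([(p[0]-i["cx"])/i["fx"],(p[1]-i["cy"])/i["fy"],1]); return C+d*(z-C[2])/d[2]
def P(pp,a): # press point mm -> world
    x,y,t=pp; a=np.array(a)/1e3; c,s=np.cos(t),np.sin(t)
    return np.array([x+c*a[0]-s*a[1],y+s*a[0]+c*a[1],a[2]])
E
cat > fit.py <<'E'
from h import *
from scipy.optimize import least_squares
S=r.get_image("scene");D=r.get_image("side")
sz=lambda u,v:np.array([(u+.5)/3.3-.5+140,(v+.5)/3.3-.5+140])
dz=lambda u,v:np.array([(u+.5)/3.5-.5+150,(v+.5)/3.5-.5+145])
ob=[(S,sz(437,392),(-185,25,62)),(S,sz(470,347),(-185,-25,62)),(S,sz(60,108),(40,83.6,248.6)),
(S,sz(184,285),(15,25,62)),(D,dz(97,126),(40,83.6,248.6)),(D,dz(508,375),(-185,25,62)),(D,dz(506,325),(-185,-25,62)),(D,dz(175,365),(15,25,62))]
f=lambda p:np.concatenate([proj(i,P(p,a))-u for i,u,a in ob])
s=least_squares(f,[.85,0,0]); print(s.x, np.round(f(s.x).reshape(-1,2),1).tolist())
print("tin",ray(S,sz(277,447),.022),ray(D,dz(364,485),.022))
np.save("pp.npy",s.x)
for n,i in (("s",S),("d",D)):
    im=cv2.resize(i["color"][:,:,::-1],None,fx=1,fy=1).copy()
    for a in [(-185,25,62),(-185,-25,62),(15,25,62),(15,-25,62),(40,83.6,248.6),(-167,0,76),(-130,12,76),(-130,-12,76),(-55,52,16),(55,52,16),(-28,25,195),(24,25,195),(-28,-93,195)]:
        u=proj(i,P(s.x,a)); cv2.circle(im,tuple(np.round(u*8).astype(int)),8,(0,0,255),-1,cv2.LINE_AA,3)
    c=im[140:320,140:340]
    cv2.imwrite(f"pics/fit_{n}.png",cv2.resize(c,None,fx=3.3,fy=3.3,interpolation=cv2.INTER_CUBIC))
E
python3 fit.py
```

```text
[ 0.60219912  0.020652   -0.04892567] [[-0.7, 1.4], [0.4, -0.1], [-0.6, 0.6], [1.3, 0.5], [-0.1, 0.4], [-0.3, -1.4], [-0.6, -0.3], [-0.2, -1.2]]
tin [0.50704023 0.11087176 0.022     ] [0.50480996 0.11262126 0.022     ]
```

View pics/fit_s.png

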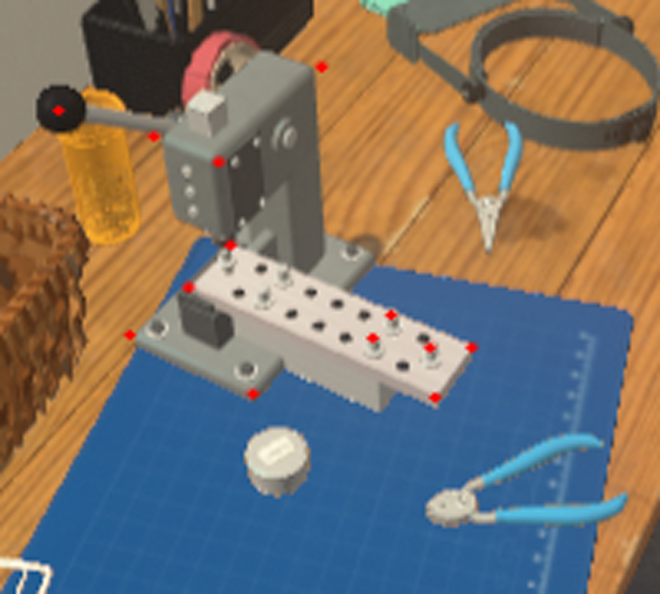

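View pics/fit_d.png

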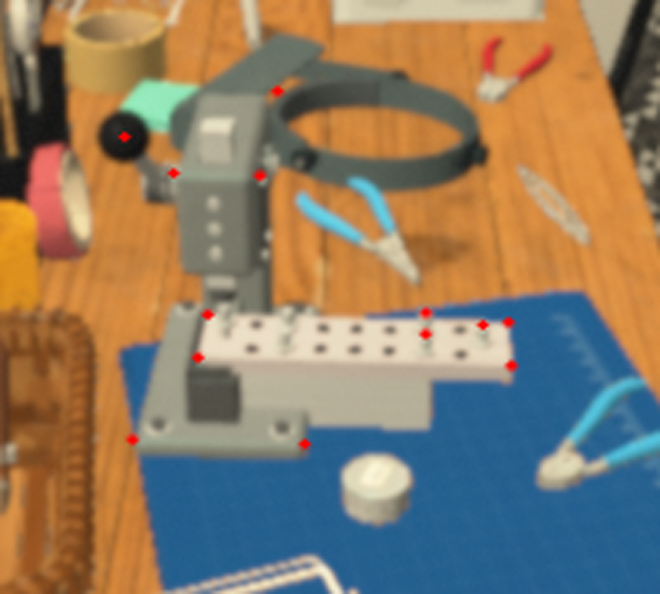

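```bash
python3 - <<'E'
from h import *
s=r.sense(); print(s["clock"]);print(np.round(Ro.from_quat(s["ee_rot"]).as_matrix(),4))
S=r.get_image("scene");D=r.get_image("side")
sz=lambda u,v:np.array([(u+.5)/3.3-.5+140,(v+.5)/3.3-.5+140])
dz=lambda u,v:np.array([(u+.5)/3.5-.5+150,(v+.5)/3.5-.5+145])
print("bottle base",ray(S,sz(110,235),0), "top z.1",ray(S,sz(92,100),.1),ray(S,sz(92,100),.2))
print("bottle side",ray(D,[138,203],.1),ray(D,[138,203],.2))
print("basket corner top",ray(S,[165,200],.1),ray(S,[165,200],.15),ray(D,[168,237],.1),ray(D,[168,237],.15))
# lamp tip: triangulate scene (265,38) side(195,58)
def tri(p,q):
    A=[];b=[]
    for i,u in((S,p),(D,q)):
        R=np.array(i["R"]);C=-R.T@np.array(i["t"]);d=R.T@np.array([(u[0]-i["cx"])/i["fx"],(u[1]-i["cy"])/i["fy"],1]);d/=np.linalg.norm(d);M=np.eye(3)-np.outer(d,d);A.append(M);b.append(M@C)
    return np.linalg.lstsq(np.vstack(A),np.hstack(b),rcond=None)[0]
print("lamp end",tri((262,40),(192,60)),"lamp left",tri((155,12),(128,25)),"knob",tri(sz(60,108),dz(97,126)))
print("boxtop",tri((350,45),(247,68)),tri((160,172),(157,187)))
print("penholder wood top",tri((215,43),(140,70)))
E
```

```text
0.25
[[ 3.708e-01 -2.000e-04  9.287e-01]
 [-9.287e-01  5.000e-04  3.708e-01]
 [-5.000e-04 -1.000e+00  0.000e+00]]
bottle base [ 0.7506211  -0.02220565  0.        ] top z.1 [ 0.77965203 -0.06228485  0.1       ] [0.68184717 0.03682912 0.2       ]
bottle side [ 0.76779964 -0.07913923  0.1       ] [0.72349207 0.09786216 0.2       ]
basket corner top [0.71088916 0.03555067 0.1       ] [0.66758755 0.07713884 0.15      ] [0.6795515  0.06162445 0.1       ] [0.66535054 0.13743968 0.15      ]
lamp end [ 0.65896816 -0.36669234  0.35766026] lamp left [ 0.74779675 -0.08281073  0.48893741] knob [0.64649475 0.09993005 0.24839208]
boxtop [ 0.51747402 -0.6994117   0.25691763] [0.69294882 0.04985915 0.20463947]
penholder wood top [ 0.7894537  -0.34251771  0.33758387]
```

```bash
cat >> h.py <<'E'
def inc(W,yaw_target=None,R=None,p=None):
    "world target -> tool shift from measured pose (or p), and turn"
    s=r.sense(); R=Ro.from_quat(s["ee_rot"]).as_matrix() if R is None else R; p=s["position"] if p is None else p
    d=R.T@(np.array(W)-p)
    y=np.degrees(np.arctan2(R[1,0],R[0,0])); t=0 if yaw_target is None else y-yaw_target
    return np.round(d,4).tolist(), round(t,2)
E
python3 - <<'E'
from h import *
print(inc([.46,-.25,.32],-92.8,p=[.26,-.65,.222]))
pp=np.load("pp.npy");print(pp)
for a in (0,.3,.6,.97,1.0): print(a,P(pp,(40,-16+130*np.cos(.698-a),165+130*np.sin(.698-a))))
E
```

```text
([-0.2974, -0.0979, 0.334], np.float64(24.56))
[ 0.60219912  0.020652   -0.04892567]
0 [0.64623965 0.1021925  0.24854927]
0.3 [0.64722962 0.12241043 0.21538481]
0.6 [0.64769605 0.13193632 0.17771962]
0.97 [0.64749281 0.12778567 0.1300744 ]
1.0 [0.64743882 0.12668304 0.12633406]
```

>>> apply_moves:
  increments:
    - [0,-0.03,0,0]
    - [-0.03,-0.06,0.03,0]
    - [-0.07,-0.09,0.06,5]
    - [-0.11,-0.1,0.09,10]
    - [-0.13,-0.1,0.12,10]
  fingers: 0

```text
clock: 0.98
position: [0.3231, -0.4834, 0.3232]
ee_rot: [0.548, -0.446, 0.447, -0.548]
contact_force: [1.0, 0.4, -0.6]
gripper_width: 0.0442
```

```bash
python3 - <<'E'
from h import *
print(r.sense()["position"],r.sense()["clock"],inc([.46,-.25,.32],-92.8),inc([.54,.06,.33],-92.8))
E
```

```text
[ 0.32305332 -0.48338301  0.32320048] 0.975 ([-0.2008, 0.003, 0.1814], np.float64(14.48)) ([-0.4882, -0.0074, 0.3225], np.float64(14.48))
```

>>> apply_moves:
  increments:
    - [-0.04,0,0.03,3]
    - [-0.08,0,0.06,6]
    - [-0.12,0,0.1,9]
    - [-0.16,0,0.14,12]
    - [-0.2,0,0.18,14.5]

```text
clock: 1.6
position: [0.459, -0.2508, 0.3222]
ee_rot: [0.487, -0.512, 0.512, -0.488]
contact_force: [0.5, -0.7, 0.2]
gripper_width: 0.0006
```

```bash
python3 - <<'E'
from h import *
print(r.sense()["position"],r.sense()["q"],inc([.54,.06,.33],-92.8))
E
```

```text
[ 0.45895709 -0.25080117  0.32223075] [-5.44690183e-01 -2.04823333e-02  2.01454295e+00  1.20130296e-05
  1.14687374e+00  1.07570618e+00] ([-0.3144, -0.0078, 0.0655], np.float64(-0.04))
```

>>> apply_moves:
  increments:
    - [-0.06,0,0]
    - [-0.12,0,0]
    - [-0.18,0,0]
    - [-0.23,0,0.0]
    - [-0.27,0,0.0]

```text
schema error: expected 4 numbers
```

>>> apply_moves:
  increments:
    - [-0.06,0,0,0]
    - [-0.12,0,0,0]
    - [-0.18,0,0,0]
    - [-0.23,0,0,0]
    - [-0.27,0,0,0]

```text
clock: 2.22
position: [0.4709, 0.0192, 0.3222]
ee_rot: [0.488, -0.511, 0.512, -0.488]
contact_force: [0.6, -0.4, -0.1]
gripper_width: 0.0002
```

```bash
python3 - <<'E'
from h import *
print(r.sense()["position"])
i=r.get_image("wrist"); cv2.imwrite("pics/w1.png",i["color"][:,:,::-1]); np.save("w1.npy",i,allow_pickle=True)
pp=np.load("pp.npy"); im=cv2.resize(i["color"][:,:,::-1],None,fx=1.5,fy=1.5,interpolation=cv2.INTER_CUBIC)
for a in [(-185,25,62),(-185,-25,62),(15,25,62),(40,83.6,248.6),(-167,0,76),(-130,12,76),(-130,-12,76),(-40,12,76),(-40,-12,76),(-55,52,16),(55,52,16)]:
    u=proj(i,P(pp,a))*1.5; print(a,u.round()); cv2.circle(im,tuple(np.round(u).astype(int)),3,(0,0,255),-1)
cv2.imwrite("pics/w1f.png",im)
E
```

```text
[0.47090899 0.01916687 0.32216404]
(-185, 25, 62) [346. 308.]
(-185, -25, 62) [400. 308.]
(15, 25, 62) [342.  73.]
(40, 83.6, 248.6) [168. -76.]
(-167, 0, 76) [373. 293.]
(-130, 12, 76) [359. 251.]
(-130, -12, 76) [387. 251.]
(-40, 12, 76) [358. 142.]
(-40, -12, 76) [387. 142.]
(-55, 52, 16) [319. 162.]
(55, 52, 16) [315.  34.]
```

View pics/w1f.png

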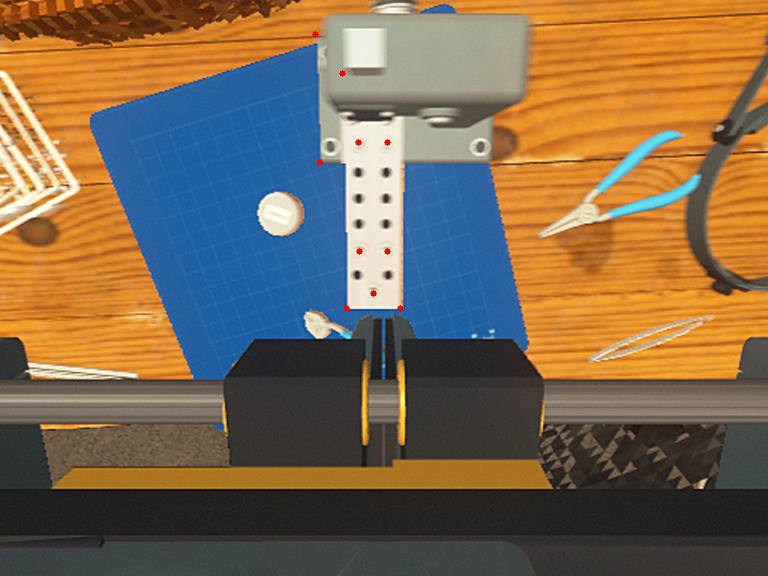

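```bash
python3 - <<'E'
from h import *
print(inc([.646,.103,.285],-92.8))
E
```

```text
([-0.0892, 0.0373, 0.171], np.float64(0.13))
```

>>> apply_moves:
  increments:
    - [-0.03,0,0.05,0]
    - [-0.06,0,0.1,0]
    - [-0.089,0,0.14,0]
    - [-0.089,0.02,0.171,0]
    - [-0.089,0.037,0.171,0]

```text
clock: 2.9
position: [0.6474, 0.0981, 0.2837]
ee_rot: [-0.488, 0.512, -0.512, 0.488]
contact_force: [-0.3, -0.4, -0.1]
gripper_width: 0.0004
```

```bash
python3 - <<'E'
from h import *
s=r.sense();print(s["position"],s["contact_force"],s["q"])
for n in("scene","side"):
    i=r.get_image(n); c=i["color"][60:300,80:400,::-1]; cv2.imwrite(f"pics/k_{n}.png",cv2.resize(c,None,fx=2.4,fy=2.4,interpolation=cv2.INTER_CUBIC))
E
```

```text
[0.64738216 0.09814266 0.28371676] [-0.27508937 -0.4138348  -0.0880843 ] [ 1.14863541e-01  2.44563034e-01  1.79166403e+00 -5.39237083e-06
  1.10568615e+00  1.73329981e+00]
```

View pics/k_scene.png

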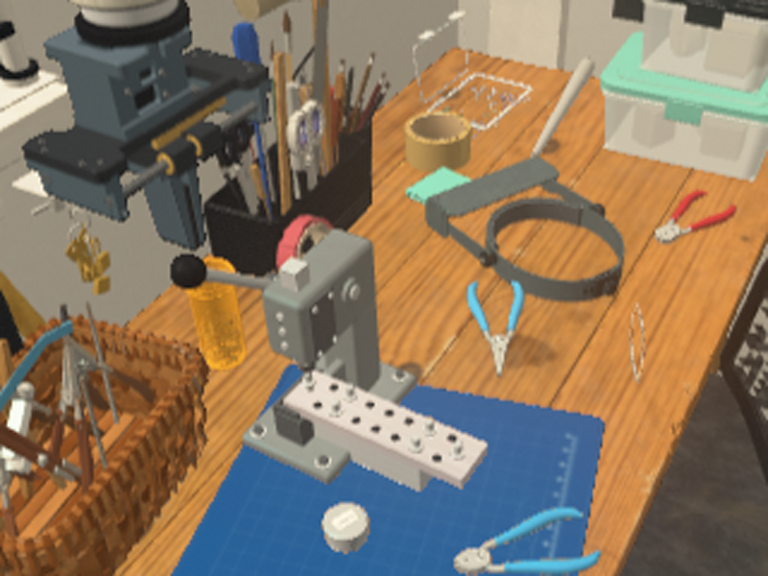

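View pics/k_side.png

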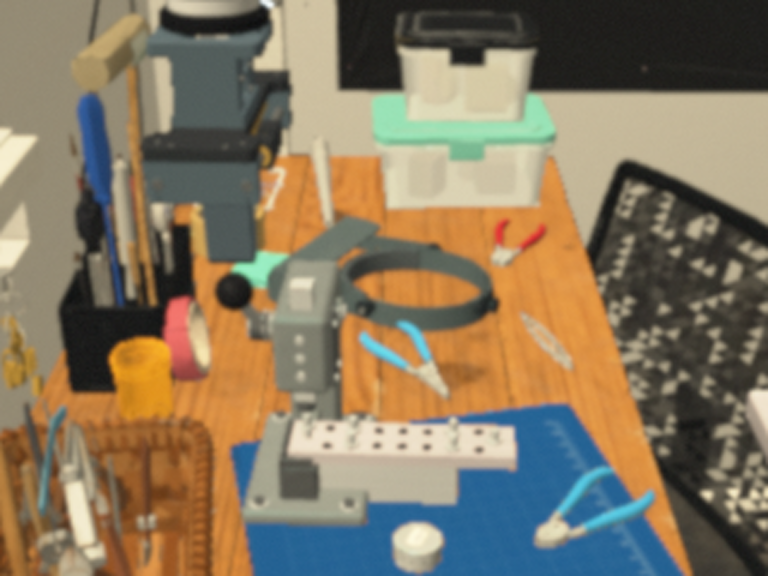

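>>> apply_moves:
  increments:
    - [-0.004,0.006,0,0]
    - [-0.005,0.014,0,0]
    - [-0.012,0.024,0,0]
    - [-0.019,0.035,0,0]
    - [-0.024,0.045,0,0]

```text
clock: 3.62
position: [0.6481, 0.1232, 0.2412]
ee_rot: [0.487, -0.512, 0.512, -0.489]
contact_force: [-0.2, 5.5, 8.3]
gripper_width: 0.0005
```

```bash
python3 - <<'E'
from h import *
s=r.sense();print(s["position"],s["contact_force"])
for n in("scene",):
    i=r.get_image(n); c=i["color"][100:300,80:300,::-1]; cv2.imwrite(f"pics/k2_{n}.png",cv2.resize(c,None,fx=3,fy=3,interpolation=cv2.INTER_CUBIC))
E
```

```text
[0.64808453 0.12323796 0.24124169] [-0.23740304  5.48210477  8.33391204]
```

View pics/k2_scene.png

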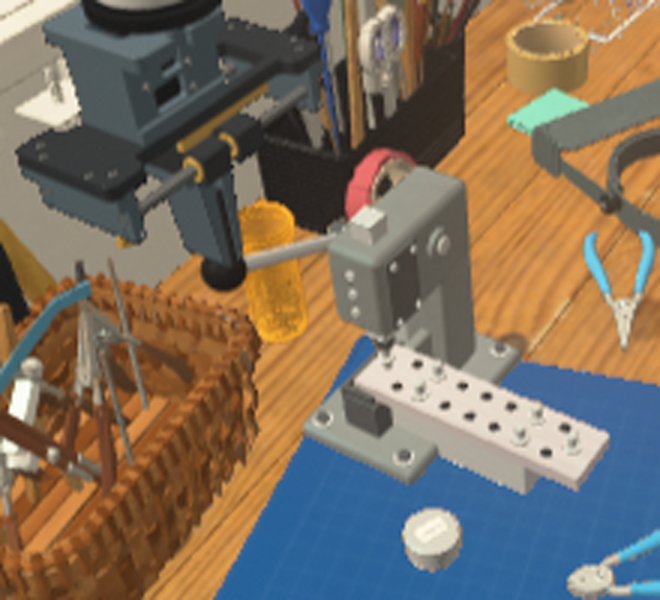

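>>> apply_moves:
  increments:
    - [-0.004,0.012,0,0]
    - [-0.008,0.025,0,0]
    - [-0.01,0.038,0,0]
    - [-0.01,0.05,0,0]
    - [-0.009,0.062,0,0]

```text
clock: 4.3
position: [0.6491, 0.1322, 0.1795]
ee_rot: [0.486, -0.511, 0.512, -0.489]
contact_force: [1.1, 7.7, 10.3]
gripper_width: 0.0005
```

```bash
python3 - <<'E'
from h import *
s=r.sense();print(s["position"],s["contact_force"])
for n in("scene",):
    i=r.get_image(n); c=i["color"][100:300,80:300,::-1]; cv2.imwrite(f"pics/k3_{n}.png",cv2.resize(c,None,fx=3,fy=3,interpolation=cv2.INTER_CUBIC))
E
```

```text
[0.64905418 0.1322056  0.17951984] [ 1.06253748  7.7012842  10.26436402]
```

View pics/k3_scene.png

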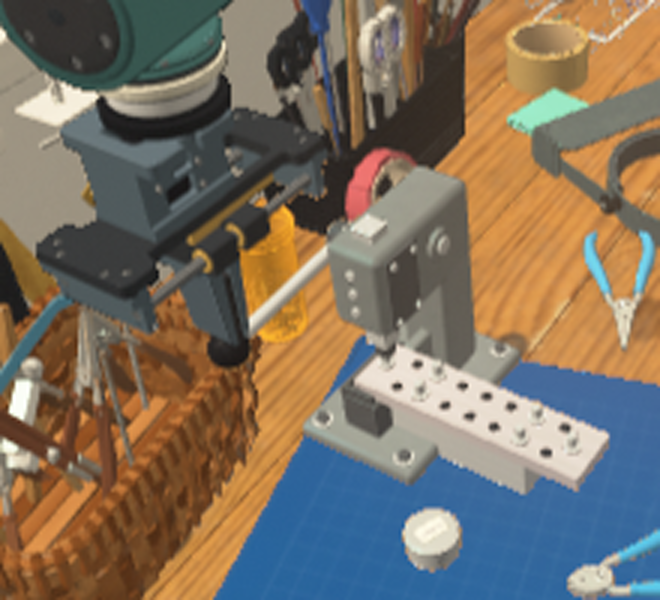

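>>> apply_moves:
  increments:
    - [0.001,0.009,0,0]
    - [0.002,0.017,0,0]
    - [0.003,0.023,0,0]
    - [0.003,0.026,0,0]
    - [0.003,0.029,0,0]

```text
clock: 4.97
position: [0.649, 0.1285, 0.1515]
ee_rot: [0.487, -0.511, 0.512, -0.489]
contact_force: [-10.4, -0.2, 39.5]
gripper_width: 0.0006
```

```bash
python3 - <<'E'
from h import *
s=r.sense();print(s["position"],s["contact_force"],s["ft_torque"])
for n in("side",):
    i=r.get_image(n); c=i["color"][100:300,100:350,::-1]; cv2.imwrite(f"pics/k4_{n}.png",cv2.resize(c,None,fx=3,fy=3,interpolation=cv2.INTER_CUBIC))
E
```

```text
[0.64904228 0.12852571 0.15153151] [-10.37557045  -0.16185862  39.53031265] [-0.13235795  2.10684285 -0.00969026]
```

View pics/k4_side.png

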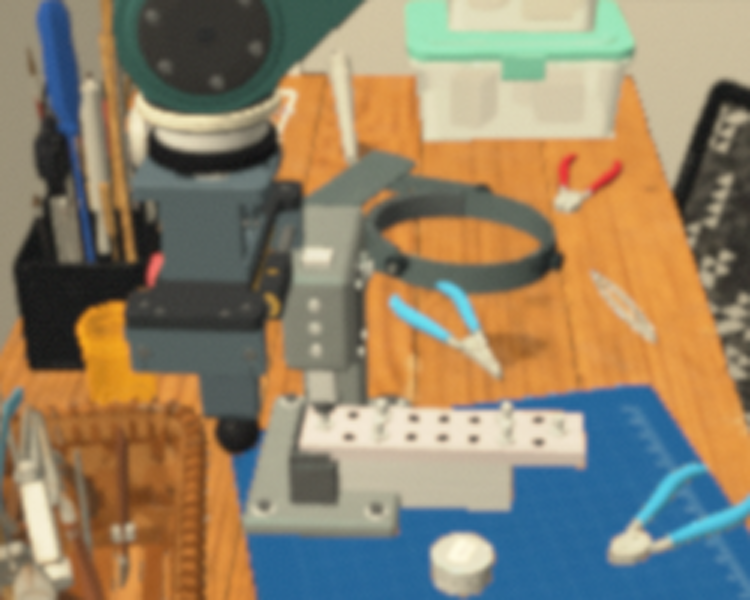

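>>> apply_moves:
  increments:
    - [-0.003,-0.012,0,0]
    - [-0.004,-0.03,0,0]
    - [-0.005,-0.05,0,0]
    - [-0.003,-0.07,0,0]
    - [0.004,-0.09,0,0]

```text
clock: 5.65
position: [0.6473, 0.1238, 0.2404]
ee_rot: [0.488, -0.512, 0.512, -0.488]
contact_force: [0.1, -2.3, 2.3]
gripper_width: 0.0006
```

>>> apply_moves:
  increments:
    - [0.008,-0.018,0,0]
    - [0.016,-0.032,0,0]
    - [0.022,-0.048,0,0]
    - [0.024,-0.065,0,0]
    - [0.024,-0.08,0,0]

```text
clock: 6.28
position: [0.6463, 0.0999, 0.32]
ee_rot: [-0.488, 0.512, -0.512, 0.488]
contact_force: [-0.1, -0.1, 0.2]
gripper_width: 0.0005
```

```bash
python3 - <<'E'
from h import *
s=r.sense();print(s["position"],s["contact_force"],s["clock"])
for n in("scene","side"):
    i=r.get_image(n); c=i["color"][100:300,80:330,::-1]; cv2.imwrite(f"pics/k5_{n}.png",cv2.resize(c,None,fx=3,fy=3,interpolation=cv2.INTER_CUBIC))
E
```

```text
[0.64630036 0.09994846 0.31996354] [-0.09103447 -0.0973855   0.23789327] 6.275
```

View pics/k5_scene.png

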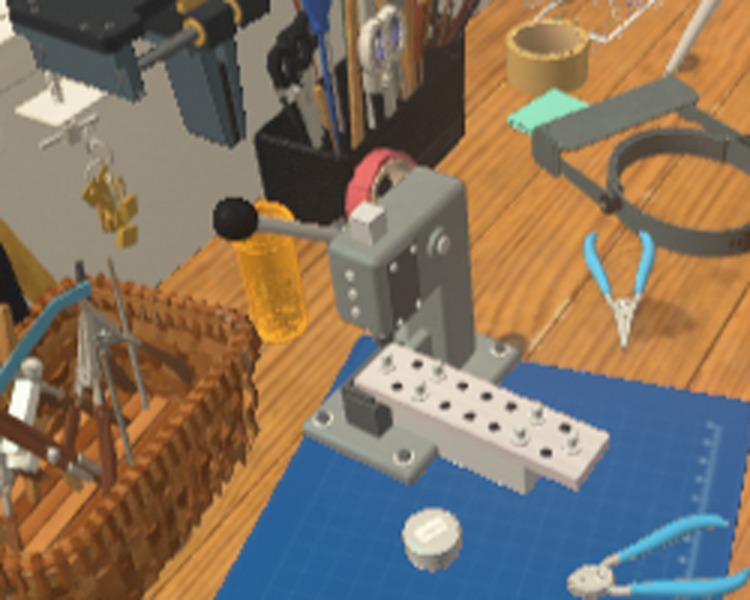

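View pics/k5_side.png

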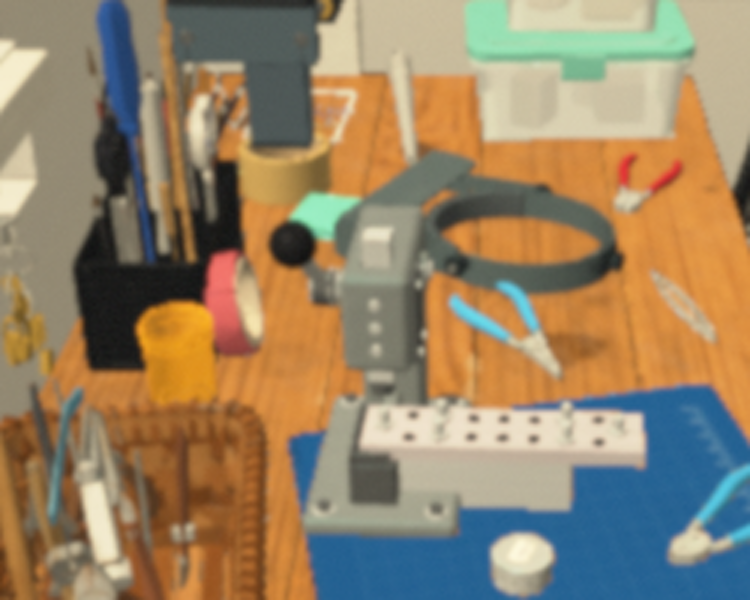

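```bash
python3 - <<'E'
from h import *
pp=np.load("pp.npy"); g=P(pp,(-85,0,200)); print(g, inc(g,-92.8))
E
```

```text
[0.51730083 0.02480902 0.2       ] ([0.0816, 0.1206, -0.1262], np.float64(0.07))
```

>>> apply_moves:
  increments:
    - [0.02,0,-0.04,0]
    - [0.05,0,-0.09,0]
    - [0.08,0.02,-0.126,0]
    - [0.082,0.06,-0.126,0]
    - [0.082,0.1,-0.126,0]
  fingers: 1

```text
clock: 7.0
position: [0.5161, 0.0239, 0.218]
ee_rot: [0.488, -0.512, 0.512, -0.488]
contact_force: [0.7, 0.5, -0.5]
gripper_width: 0.0474
```

```bash
python3 - <<'E'
from h import *
print(r.sense()["position"])
i=r.get_image("wrist")
pp=np.load("pp.npy"); im=cv2.resize(i["color"][:,:,::-1],None,fx=1.5,fy=1.5,interpolation=cv2.INTER_CUBIC)
for a in [(-185,25,62),(-185,-25,62),(-28,25,62),(-28,-25,62),(-167,0,76),(-130,12,76),(-130,-12,76),(-40,12,76),(-40,-12,76),(-55,52,16)]:
    u=proj(i,P(pp,a))*1.5; print(a,u.round()); cv2.circle(im,tuple(np.round(u).astype(int)),3,(0,0,255),-1)
cv2.imwrite("pics/w2f.png",im)
E
```

```text
[0.516104   0.023915   0.21802735]
(-185, 25, 62) [346. 407.]
(-185, -25, 62) [414. 407.]
(-28, 25, 62) [342. 188.]
(-28, -25, 62) [419. 188.]
(-167, 0, 76) [380. 393.]
(-130, 12, 76) [363. 343.]
(-130, -12, 76) [398. 343.]
(-40, 12, 76) [361. 208.]
(-40, -12, 76) [399. 208.]
(-55, 52, 16) [312. 222.]
```

View pics/w2f.png

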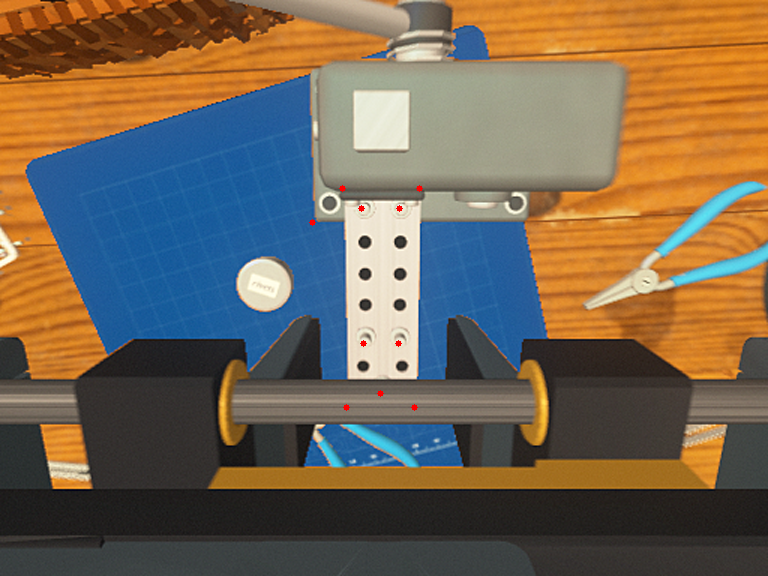

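>>> apply_moves:
  increments:
    - [0,0.04,0,0]
    - [0,0.08,0,0]
    - [0,0.11,0,0]
    - [0,0.14,0,0]
    - [0,0.155,0,0]

```text
clock: 7.68
position: [0.516, 0.0243, 0.0629]
ee_rot: [-0.488, 0.512, -0.511, 0.488]
contact_force: [-0.4, 0.2, -0.7]
gripper_width: 0.0913
```

```bash
python3 - <<'E'
from h import *
s=r.sense();print(s["position"],s["contact_force"],s["gripper_width"])
pp=np.load("pp.npy"); print(inc(P(pp,(-85,0,45)),-92.8))
for n in("wrist",):
    i=r.get_image(n); cv2.imwrite(f"pics/g1_{n}.png",cv2.resize(i["color"][:,:,::-1],None,fx=1.5,fy=1.5))
E
```

```text
[0.51604747 0.02430851 0.06290851] [-0.35398348  0.20880598 -0.74658258] 0.09134534446554049
([-0.0006, 0.0179, 0.0013], np.float64(0.08))
```

View pics/g1_wrist.png

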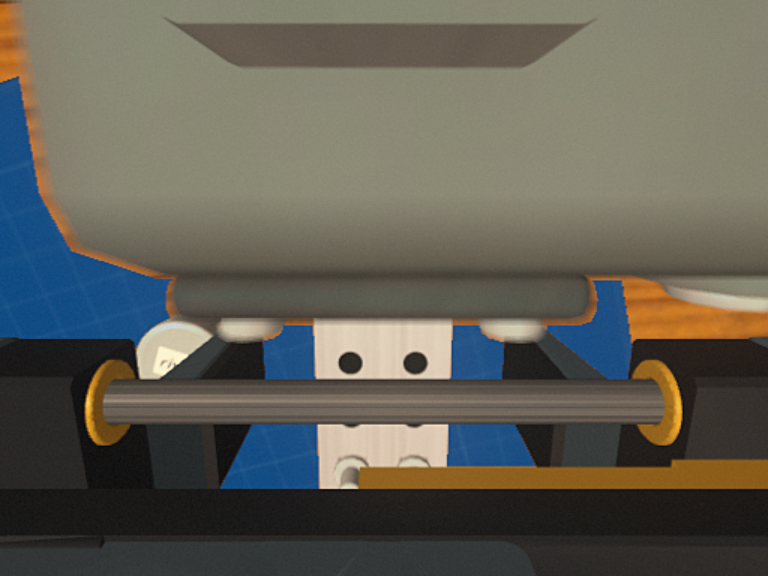

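```bash
python3 - <<'E'
from h import *
for n in("scene","side"):
    i=r.get_image(n); c=i["color"][90:290,130:380,::-1]; cv2.imwrite(f"pics/g2_{n}.png",cv2.resize(c,None,fx=3,fy=3,interpolation=cv2.INTER_CUBIC))
w=r.get_image("wrist"); print(-np.array(w["R"]).T@w["t"], np.array(w["R"])[2])
pp=np.load("pp.npy"); C=-np.array(w["R"]).T@w["t"]-P(pp,(0,0,0)); print(C)
E
```

```text
[0.58670827 0.0202367  0.22681821] [-0.24943235  0.01151313 -0.96832378]
[-0.01549085 -0.0004153   0.22681821]
```

View pics/g2_scene.png

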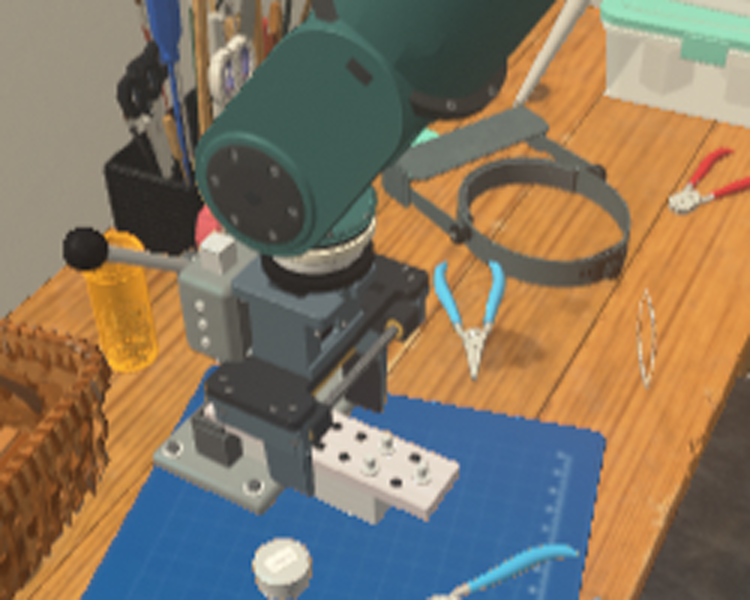

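View pics/g2_side.png

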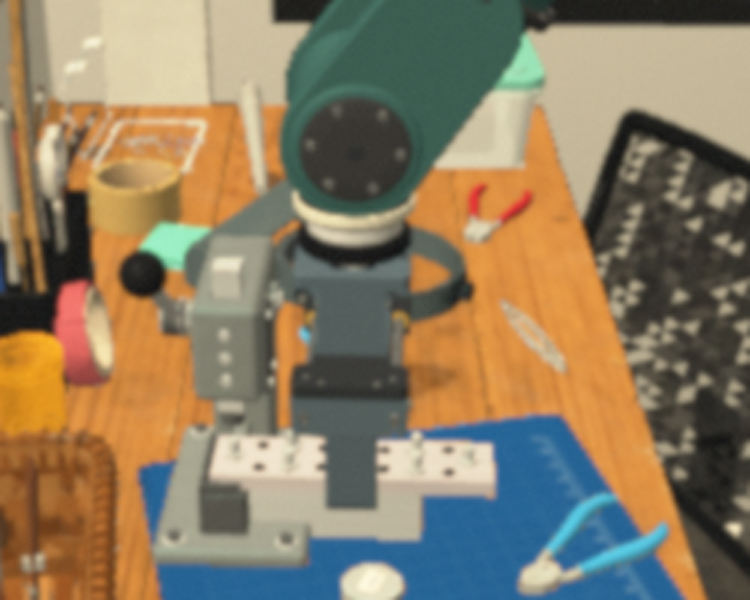

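>>> apply_moves:
  increments:
    - [0,0.009,0,0]
    - [0,0.017,0,0]
    - [0,0.017,0,0]

```text
clock: 8.25
position: [0.5161, 0.0241, 0.0464]
ee_rot: [-0.488, 0.512, -0.512, 0.488]
contact_force: [-0.9, -0.1, 0.3]
gripper_width: 0.0912
```

>>> apply_moves:
  increments:
    - [0,0,0,0]
    - [0,0,0,0]
    - [0,0,0,0]
    - [0,0,0,0]
    - [0,0,0,0]
  fingers: 0

```text
clock: 8.88
position: [0.5165, 0.0241, 0.047]
ee_rot: [0.488, -0.512, 0.512, -0.488]
contact_force: [-0.7, 0.9, 1.3]
gripper_width: 0.0501
```

>>> apply_moves:
  increments:
    - [0,0,0,0]
    - [0,0,0,0]

```text
clock: 9.12
position: [0.5165, 0.0241, 0.047]
ee_rot: [0.488, -0.512, 0.512, -0.488]
contact_force: [0.0, 0.0, 2.0]
gripper_width: 0.0498
```

>>> apply_moves:
  increments:
    - [0,-0.002,0,0]
    - [0,-0.004,0,0]
    - [0,-0.007,0,0]
    - [0,-0.009,0,0]
    - [0,-0.009,0,0]

```text
clock: 9.75
position: [0.5166, 0.0241, 0.0561]
ee_rot: [0.488, -0.512, 0.512, -0.488]
contact_force: [1.2, -0.4, -3.2]
gripper_width: 0.05
```

```bash
python3 - <<'E'
from h import *
s=r.sense();print(s["position"],s["contact_force"],s["ft_torque"],s["gripper_width"])
for n in("scene","side"):
    i=r.get_image(n); c=i["color"][90:290,130:380,::-1]; cv2.imwrite(f"pics/g3_{n}.png",cv2.resize(c,None,fx=3,fy=3,interpolation=cv2.INTER_CUBIC))
E
```

```text
[0.51660124 0.02411007 0.0561257 ] [ 1.20586206 -0.41104448 -3.19754972] [ 0.04845828  0.03003272 -0.04014492] 0.04996994395792296
```

View pics/g3_scene.png

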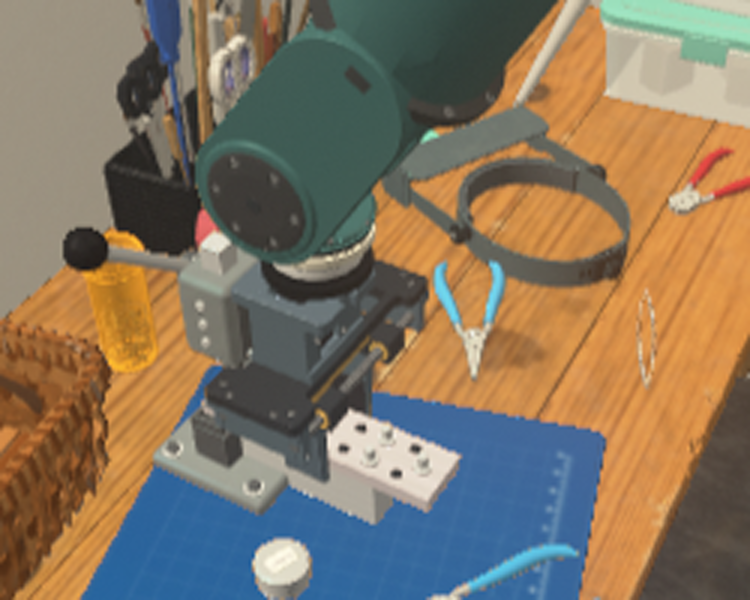

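View pics/g3_side.png

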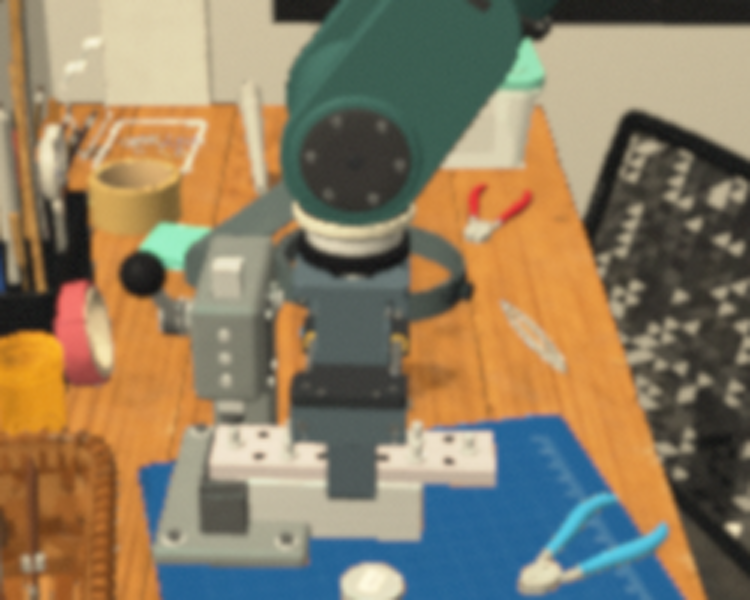

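>>> apply_moves:
  increments:
    - [0,0,-0.005,0]
    - [0,0,-0.014,0]
    - [0,0,-0.024,0]
    - [0,0,-0.032,0]
    - [0,0,-0.036,0]

```text
clock: 10.48
position: [0.4799, 0.0259, 0.056]
ee_rot: [-0.488, 0.512, -0.512, 0.488]
contact_force: [0.9, 0.0, -1.9]
gripper_width: 0.0494
```

>>> apply_moves:
  increments:
    - [0,0,-0.006,0]
    - [0,0,-0.015,0]
    - [0,0,-0.025,0]
    - [0,0,-0.032,0]
    - [0,0,-0.034,0]

```text
clock: 11.1
position: [0.4461, 0.0275, 0.056]
ee_rot: [-0.488, 0.512, -0.512, 0.488]
contact_force: [0.4, -0.3, -2.6]
gripper_width: 0.0499
```

```bash
python3 - <<'E'
from h import *
s=r.sense();print(s["position"],s["contact_force"],s["ft_torque"],s["gripper_width"],s["q"])
for n in("scene","side"):
    i=r.get_image(n); c=i["color"][90:290,130:380,::-1]; cv2.imwrite(f"pics/g4_{n}.png",cv2.resize(c,None,fx=3,fy=3,interpolation=cv2.INTER_CUBIC))
E
```

```text
[0.44607426 0.02749218 0.0559599 ] [ 0.41377841 -0.34895208 -2.58645048] [ 0.00171148 -0.00434227 -0.02942624] 0.049853822223401345 [9.39088381e-03 2.83750889e-01 2.28574292e+00 1.41273237e-05
 5.72217085e-01 1.62794348e+00]
```

View pics/g4_scene.png

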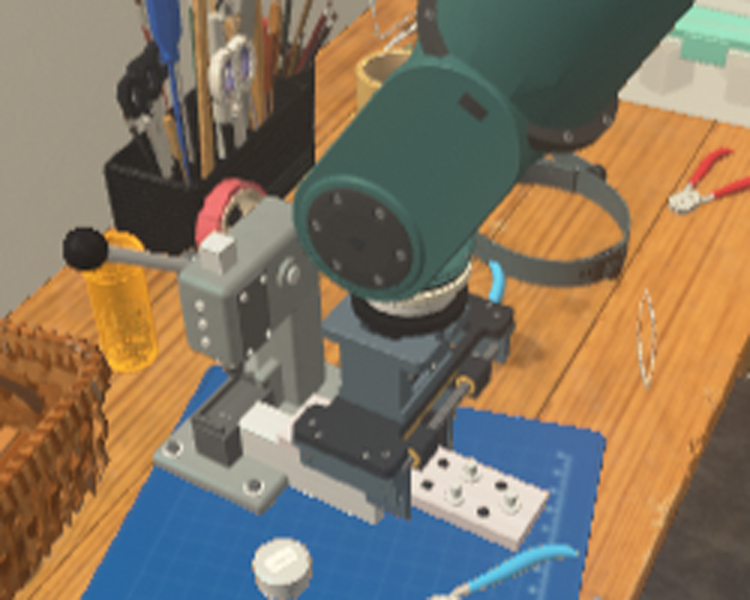

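View pics/g4_side.png

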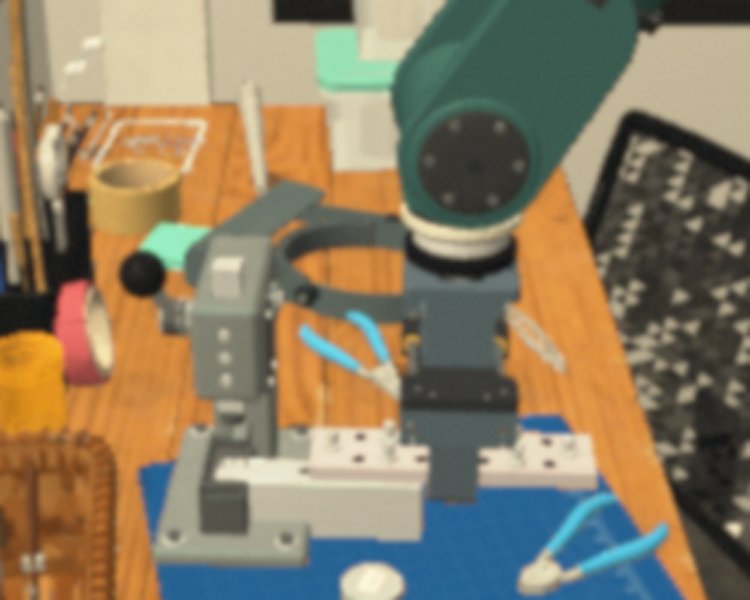

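>>> apply_moves:
  increments:
    - [0,-0.005,0,0]
    - [0,-0.014,0,0]
    - [0,-0.026,0,0]
    - [0,-0.038,0,0]
    - [0,-0.05,0,0]

```text
clock: 11.82
position: [0.4467, 0.0275, 0.107]
ee_rot: [0.488, -0.512, 0.512, -0.488]
contact_force: [-0.4, 0.2, -3.3]
gripper_width: 0.0497
```

>>> apply_moves:
  increments:
    - [0,-0.012,0,0]
    - [0,-0.024,0,0]
    - [0,-0.034,0,0]
    - [0,-0.042,0,0]
    - [0,-0.046,0,0]

```text
clock: 12.45
position: [0.4467, 0.0275, 0.1524]
ee_rot: [0.488, -0.512, 0.512, -0.488]
contact_force: [0.7, -0.4, -3.8]
gripper_width: 0.05
```

>>> apply_moves:
  increments:
    - [0,0,0,0]
    - [0,0,0,0]
    - [0,0,0,0]
    - [0,0,0,0]
    - [0,0,0,0]

```text
clock: 13.08
position: [0.4465, 0.0274, 0.1518]
ee_rot: [-0.488, 0.512, -0.512, 0.488]
contact_force: [0.3, 0.4, -3.2]
gripper_width: 0.0494
```

```bash
python3 - <<'E'
from h import *
s=r.sense();print(s["position"],s["contact_force"],s["ft_torque"],s["gripper_width"],s["q"],s["joint_velocities"],s["clock"])
for n in("scene","side"):
    i=r.get_image(n); c=i["color"][90:290,130:380,::-1]; cv2.imwrite(f"pics/g5_{n}.png",cv2.resize(c,None,fx=3,fy=3,interpolation=cv2.INTER_CUBIC))
E
```

```text
[0.44653118 0.02744801 0.15183666] [ 0.31088779  0.38990239 -3.19338784] [-0.0008555   0.05709658  0.10360859] 0.049398271731975515 [ 9.29264781e-03  8.50913942e-02  2.26612043e+00 -1.38842069e-05
  7.90614881e-01  1.62793092e+00] [-1.18290186e-04 -1.77873476e-03 -1.48847576e-03 -3.07680234e-04
  8.10064481e-05 -1.01358244e-03] 13.075
```

View pics/g5_scene.png

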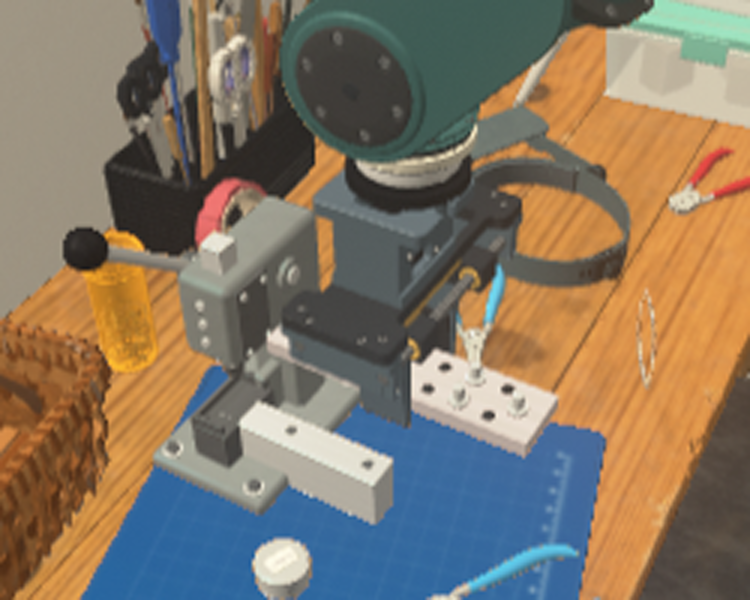

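View pics/g5_side.png

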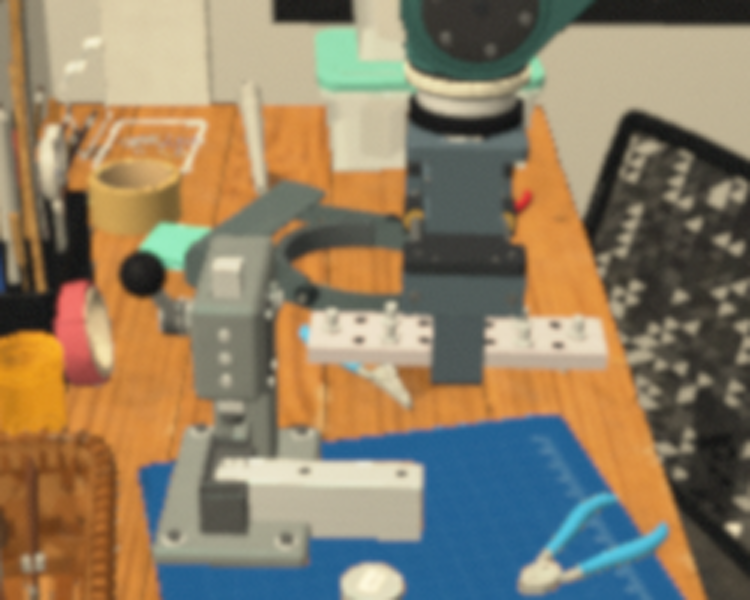

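```bash
python3 - <<'E'
from h import *
print(r.hand_in()); s=r.sense(); print(s["clock"],s["position"],s["contact_force"],s["gripper_width"])
E
```

```text
the job is handed in; nothing more can be done
None
the job is handed in; nothing more can be done
```

I pressed the peg home, let the lever spring back, drew the jig out level, and handed in with it held in the gripper. No verdict was reported.

**Pressing:** I pushed the knob down with closed fingers until it met the stop. The knob height put the lever at about 0.98 rad. The push peaked at 39.5 N on the wrist, well over the 10 N needed, because I drove it against the stop. After I let go, the pictures showed the lever and ram back at rest.

**Drawing out:** I gripped the jig at its middle, with the fingers stopping at about 50 mm, lifted it 9 mm and drew it out 70 mm. I then raised it about 96 mm.

**Last checks:**
- **Height:** the TCP was at 0.152 m, which puts the jig's underside about 0.155 m above the bench.
- **Level and steady:** the jig looked level in both pictures. The side view showed a slope of at most about 0.03 rad, part of which is perspective. Joint speeds were close to zero.
- **Load:** the steady downward force was about 3.2 N, the weight of the jig alone.
- **Loose pegs and clearance:** both loose pegs were standing in their holes and the jig was clear of the press. The tin and cutters looked undisturbed, but the tweezers were outside the last pictures, so I did not check them.

**Not measured directly:** I judged the peg's depth only from the lever reaching its stop and from how it looked. After the hand-in no further readings could be taken.

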